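# Hang the transformer bracket level on the coating stand

### The job

The grey upright bracket that carries the small transformer is going for coating. Lift it off the bench and hang it on the peg of the steel stand by the one of its four holes from which it hangs level, then let go and leave it hanging there at rest.

Things in the scene. Friction and masses are not known exactly. Their poses are not given: they have to be found in the camera images.
- bracket_mid (a point): Transformer bracket, loose: upright grey panel 160 long, 8 thick, top edge 116 above bench, on a foot 160 x 60 x 6 mm. Point: mid-length, mid-thickness, 58 mm up. x: along the panel towards its transformer end; y: square to the panel; z up. May stand turned any way, and hang from either face. Two grey brackets beside it (one bare, one with a finned heat sink mid-way) are not wanted.
- end_hole (a point): Centre of the bracket's hole farthest from the transformer, 62 mm above its underside, at x = -30 mm from bracket_mid; axes as there. Four equal round through holes, 20 mm diameter, run along y in one level row: at x = -30, 0, +30 and +60 mm from bracket_mid. The panel is solid for 44 mm above the hole centres.
- transformer (a point): Centre of the transformer on the bracket: dark steel block 36 mm long, 52 mm across, in two halves on both faces of the panel, a copper coil on each, top 51 mm above the bench. At x = +51 mm from bracket_mid. About 0.30 kg; the plastic is about 0.22 kg, centred at x = 0 (both vary together by a fifth). The whole balances near x = +29 mm, 35 mm above its underside.
- peg_mid (a point): On the axis of the fixed stand's peg, half-way along, 191 mm up. Peg: round, 8 mm diameter, bare. x: level, towards the post; y: level, across the peg; z up. The peg rises 10 degrees away from the post: rounded tip at x = -40 mm, 7 mm higher; root at x = +50 mm, 9 mm lower, near the top of a 22 mm square post 192 mm high on a 110 x 140 x 12 mm base. All of steel.

How it is judged:
By the outcome, as a careful person would: the job done as asked, in the order asked, and still so for the second after the job is handed in, with the robot touching nothing.
It also fails if it takes over 48 s, if anything falls off the work surface, if the arm or the gripper's body presses on something with over 40 N, if the wrist force passes 120 N, or if a joint passes its speed limit or range.

### The arm

A 7-joint arm with a two-finger parallel gripper is mounted at the origin on the work surface. World frame = base frame: x ahead of the robot, y to its left, z up, the work surface at z = 0. Lengths are in m, angles in rad, forces in N, time in s.
With the tool pointing down it reaches from about 0.4 to 0.9 m from the base axis. Payload 5.6 kg.
Tool frame: the origin (TCP) lies midway between the tips of the shut fingers; the grasp point (between the pads) lies 19 mm behind it; z points along the fingers, y is the line along which they close (so a half turn about z gives the same grasp; the last joint's range is limited). The gripper opens to 92 mm and grips with 3 to 60 N. Pads are 20 mm wide; open, the fingers measure 128 mm over their backs; the gripper's body (75 mm by 189 mm) begins 69 mm behind the grasp point.
Start: joints at [1.221, 0.468, -0.012, 1.603, 0.006, 1.071, -0.056], TCP at [0.196, -0.62, 0.215] pointing down, gripper open.
Joint ranges: [-2.53, 2.53], [-0.31, 2.02], [-1.57, 1.55], [0.28, 2.44], [-1.29, 4.43], [0.15, 1.84], [-2.92, 2.92]. Speed limits (rad/s): [2.57, 2.57, 3.14, 3.14, 3.14, 3.14, 3.14].

### API

Orientations are given as a 3x3 rotation matrix whose columns are the frame's x, y, z axes.
In Python, from station import env, effector, solver, viewer, workorder, search_frame, tip_of gives the robot as it stands. Calls block until the motion is done:
- env.reach(position, orientation): joint-space move of the TCP to a pose.
- env.movel(position, frame=None, rate=0.15): straight line of the TCP; frame=None keeps the orientation; rate is the mean speed in m/s.
- env.goto_joints(angles): joint-space move.
- effector.release() and effector.grasp(squeeze=None): open the fingers fully, or close them until they stop; squeeze is the grip in N (None keeps the last).
- env.pause(seconds).
- solver.inverse_kinematics(position, orientation): joint angles nearest the present ones, or None.
- env.sense(): the state.
- viewer.read_camera(name): name is "side" or "top" or "wrist"; returns (picture, depth): 480x640x3 uint8, red, green, blue; 480x640 float32, m along the optical axis (not along the pixel's ray), 0 where there is no reading.
- viewer.camera_info(name): a dict with "intrinsics" (3x3 intrinsics, pixels), "dist_coeffs" ([k1, k2, p1, p2, k3] as OpenCV has them; the pictures are not rectified), "eye" and "rotation" of the camera in the world; the wrist camera has in their place "T_tool_cam" (4x4, takes a point from camera to tool coordinates, whose origin is the TCP and whose axes are the flange's). Camera axes: x right, y up, looking along -z (the intrinsics and any distortion apply to the point x, -y, -z); pixel columns grow to the right and rows downward; lengths in m; the calibration is good to about 2 mm. A picture is of the moment at which its call begins: read the wrist's pose just before it. camera_info takes no time and is no camera call.
A pose or a line that the arm cannot do raises env.PlanningError and nothing moves.
- workorder.finish_job(): hands the job in; it is judged then, once.
Trained networks look in the newest picture that a camera, given by its name, has taken for a name from the list of things; names that differ only in an ending like _2 or _b are one class to them, and where a whole thing is asked for, a point or a joint stands for the part that bears it (a point fixed in the world has none). Each returns a list of dicts, best first, with "score" (0 to 1); they miss things now and then, are a little off and sometimes report something else, mostly with a low value. They report only what shows in the picture. A call takes as long as a camera call.
- search_frame(camera, name): "at" ([x, y, z] in m, in world coordinates, good to about 4 mm: the middle of the surface that is visible of it).
- tip_of(camera, name): "at" ([x, y, z] in m, in world coordinates, good to about 4 mm: a listed point, or the origin of a listed thing).
The state is a dict: "t": time; "joint_positions": joint angles; "joint_velocities": joint speeds; "tau": joint torques, N m; "ee_pos": TCP position; "tcp_rot": TCP orientation; "wrist_force": force on the tool from outside, world axes, zero at the start; "moment": the same for the moment, N m; "gripper_width": finger opening in m; "grasp_force": force on a finger pad.
Only numpy, scipy, OpenCV 4.12 (cv2) and the standard library are available. Lean on these libraries where they do the work, as an engineer would, in place of code of your own. Each camera call takes 0.05 s, during which the arm holds its last target. There are 200 camera calls.

## Working session

There is one attempt and no reset: what is moved stays moved. The work goes in short steps, each a Python script; the robot and the scene stay as the last script left them, time stands still between calls to the robot, and variables do not carry over. Pictures are saved under pics/ and viewed, at most 10 in all, crops included, and the job is handed in when it is done.

```bash
ls; mkdir -p pics; cat > a.py <<'E'
from station import *
import numpy as np, cv2
for c in ("top","side"):
    p,d=viewer.read_camera(c); cv2.imwrite(f"pics/{c}0.png",p[...,::-1]); np.save(f"{c}0.npy",d)
    i=viewer.camera_info(c); print(c,np.round(i["eye"],3),np.round(i["rotation"],3).tolist(),np.round(i["intrinsics"],1).tolist(),i["dist_coeffs"])
    for n in ("bracket_mid","end_hole","transformer","peg_mid"):
        for f in (tip_of,search_frame):
            print(n,f.__name__,[(np.round(r["at"],3).tolist(),round(r["score"],2)) for r in f(c,n)][:4])
print(viewer.camera_info("wrist")["T_tool_cam"]); s=env.sense(); print(s["t"],np.round(s["tcp_rot"],3).tolist())
E
python3 a.py
```

```text
pics
top [ 0.497 -0.074  1.214] [[-0.005, 0.999, -0.044], [-1.0, -0.005, -0.015], [-0.016, 0.044, 0.999]] [[506.0, 0.0, 317.6], [0.0, 506.0, 250.4], [0.0, 0.0, 1.0]] [-0.06702856  0.          0.          0.          0.        ]
bracket_mid call [([0.46, -0.333, 0.057], 0.57)]
bracket_mid call [([0.46, -0.326, 0.042], 0.96)]
end_hole call [([0.416, -0.359, 0.03], 0.74), ([0.484, -0.311, 0.058], 0.56)]
end_hole call [([0.456, -0.325, 0.041], 0.75)]
transformer call [([0.416, -0.36, 0.032], 0.92)]
transformer call [([0.454, -0.327, 0.045], 0.66)]
peg_mid call [([0.568, 0.287, 0.19], 0.59)]
peg_mid call [([0.628, 0.266, 0.013], 0.76)]
side [ 0.501 -0.982  0.91 ] [[0.998, 0.021, -0.057], [-0.057, 0.642, -0.765], [0.021, 0.767, 0.642]] [[569.8, 0.0, 320.3], [0.0, 569.8, 246.6], [0.0, 0.0, 1.0]] [0.0035273 0.        0.        0.        0.       ]
bracket_mid call [([0.459, -0.335, 0.059], 0.57)]
bracket_mid call [([0.459, -0.348, 0.052], 0.82)]
end_hole call [([0.484, -0.318, 0.062], 0.63)]
end_hole call [([0.459, -0.339, 0.051], 0.82)]
transformer call [([0.417, -0.357, 0.029], 0.69)]
transformer call [([0.461, -0.339, 0.049], 0.88)]
peg_mid call [([0.569, 0.286, 0.191], 0.59)]
peg_mid call [([0.629, 0.262, 0.015], 0.94)]
[[-4.20079648e-04  9.54419915e-01  2.98466830e-01  8.52833122e-02]
 [ 9.99999807e-01  2.64444542e-04  5.61832716e-04 -7.58512656e-04]
 [ 4.57296409e-04  2.98467009e-01 -9.54419842e-01 -1.69912733e-01]
 [ 0.00000000e+00  0.00000000e+00  0.00000000e+00  1.00000000e+00]]
0.9 [[0.953, 0.302, -0.0], [0.302, -0.953, -0.0], [-0.0, 0.0, -1.0]]
```

View pics/top0.png

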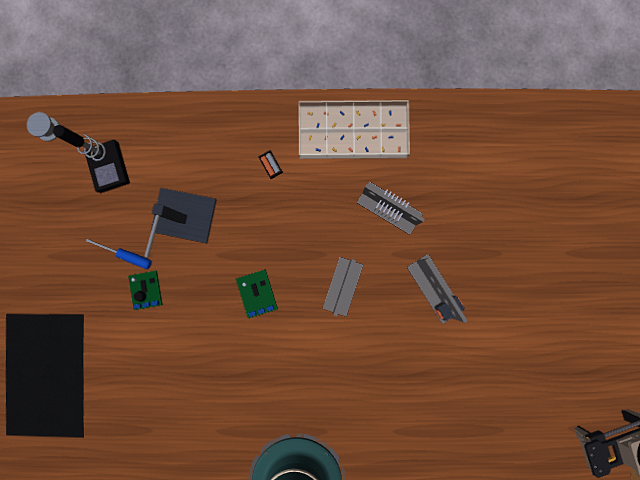

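View pics/side0.png

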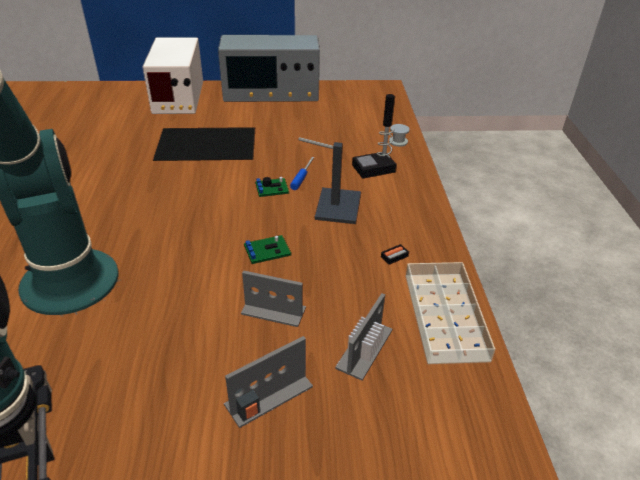

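The top view shows the transformer bracket at about (437,290), with its transformer at the lower right (450,308). The stand's peg runs from (155,210) to its tip at (148,258), which is towards the robot. The side view agrees: the peg tip is at (300,140), the post top at (337,145), and the transformer bracket at (268,380). Next I fit the geometry from the depth data.

```bash
cat > h.py <<'E'
import numpy as np, cv2
def cloud(info,d,eye=None,R=None):
    v,u=np.mgrid[0:480,0:640]; uv=np.stack([u,v],-1).reshape(-1,1,2).astype(np.float64)
    n=cv2.undistortPoints(uv,np.array(info["intrinsics"]),np.array(info["dist_coeffs"])).reshape(480,640,2)
    P=np.stack([n[...,0]*d,-n[...,1]*d,-d],-1)
    return P@np.array(R if R is not None else info["rotation"]).T+np.array(eye if eye is not None else info["eye"])
def line(p):
    c=p.mean(0); a=np.linalg.svd(p-c,full_matrices=False)[2][0]; t=(p-c)@a
    return c,a,t.min(),t.max()
E
cat > b.py <<'E'
from station import *
from h import *
for c in ("top","side"):
    d=np.load(f"{c}0.npy"); P=cloud(viewer.camera_info(c),d)
    ok=d>0
    near=lambda x,y,r:ok&(np.hypot(P[...,0]-x,P[...,1]-y)<r)
    m=near(.46,-.334,.1)&(P[...,2]>.108)&(P[...,2]<.125); p=P[m]
    q=P[near(.46,-.334,.1)&(P[...,2]>.02)&(P[...,2]<.11)]
    for nm,p in (("topedge",p),("panel",q),("foot",P[near(.46,-.334,.095)&(P[...,2]>.003)&(P[...,2]<.012)])):
        c0,a,lo,hi=line(p[:,:2]); print(c,nm,len(p),np.round(c0,4),np.round(a,3),"mid",np.round(c0+a*(lo+hi)/2,4),"len",round(hi-lo,4),"z",np.round(np.percentile(p[:,2],[5,50,95]),4))
        print("  yaw",np.degrees(np.arctan2(a[1],a[0])),"ends",np.round(c0+a*lo,4),np.round(c0+a*hi,4))
    m=near(.57,.287,.12)&(P[...,2]>.165)&(P[...,2]<.215); p=P[m]
    print(c,"all high",len(p)); v,u=np.nonzero(m)
    post=p[(p[:,0]>.61)]; peg=p[p[:,0]<.605]
    for nm,p in (("peg",peg),("post",post)):
        if len(p)>2:
            c0,a,lo,hi=line(p); print(nm,len(p),np.round(c0,4),np.round(a,3),"ends",np.round(c0+a*lo,4),np.round(c0+a*hi,4),np.round(p.min(0),4),np.round(p.max(0),4))
E
python3 b.py
```

```text
top topedge 319 [ 0.4591 -0.3337] [-0.855 -0.518] mid [ 0.4583 -0.3342] len 0.1587 z [0.1111 0.1164 0.1201]
  yaw -148.7729719747938 ends [ 0.5261 -0.2931] [ 0.3904 -0.3754]
top panel 726 [ 0.4433 -0.3383] [-0.868 -0.496] mid [ 0.4567 -0.3307] len 0.1583 z [0.0261 0.0526 0.1039]
  yaw -150.23609526742288 ends [ 0.5254 -0.2914] [ 0.388  -0.3699]
top foot 1185 [ 0.4658 -0.3237] [-0.957 -0.289] mid [ 0.4574 -0.3262] len 0.1883 z [0.0031 0.0053 0.0098]
  yaw -163.20532512077764 ends [ 0.5475 -0.299 ] [ 0.3672 -0.3534]
top all high 337
peg 151 [0.5684 0.2827 0.1946] [-0.964  0.202  0.171] ends [0.6045 0.2751 0.1882] [0.5308 0.2906 0.2012] [0.5306 0.2727 0.1801] [0.6049 0.2927 0.2026]
post 176 [0.6271 0.2682 0.188 ] [-0.277 -0.556 -0.784] ends [0.6308 0.2754 0.1982] [0.6207 0.2552 0.1697] [0.6111 0.2571 0.1655] [0.6421 0.2828 0.1967]
side topedge 563 [ 0.4568 -0.336 ] [-0.853 -0.522] mid [ 0.4602 -0.3339] len 0.1613 z [0.1089 0.1151 0.1179]
  yaw -148.5499831945733 ends [ 0.529  -0.2918] [ 0.3914 -0.376 ]
side panel 2688 [ 0.4546 -0.3429] [-0.824 -0.567] mid [ 0.4621 -0.3378] len 0.1604 z [0.025  0.0576 0.1057]
  yaw -145.45244986715255 ends [ 0.5281 -0.2923] [ 0.396  -0.3832]
side foot 1064 [ 0.4706 -0.3463] [0.868 0.496] mid [ 0.4672 -0.3482] len 0.181 z [0.0034 0.0059 0.0098]
  yaw 29.74808380012012 ends [ 0.3886 -0.3931] [ 0.5458 -0.3033]
side all high 237
peg 94 [0.5698 0.2826 0.1919] [ 0.962 -0.223 -0.156] ends [0.5326 0.2912 0.198 ] [0.6051 0.2744 0.1862] [0.5319 0.2682 0.1776] [0.6044 0.2935 0.1997]
post 137 [0.6289 0.2665 0.1817] [-0.071  0.503  0.861] ends [0.6302 0.2572 0.1657] [0.6277 0.2751 0.1963] [0.6114 0.2539 0.1651] [0.643  0.2852 0.194 ]
```

```bash
cat >> h.py <<'E'
def rot(yaw):
    c,s=np.cos(np.radians(yaw)),np.sin(np.radians(yaw)); return np.array([[c,s,0],[s,-c,0],[0,0,-1.]])
def wrist(name):
    from station import viewer,env
    s=env.sense(); p,d=viewer.read_camera("wrist"); i=viewer.camera_info("wrist"); T=np.array(i["T_tool_cam"])
    R=np.array(s["tcp_rot"]); cv2.imwrite(f"pics/{name}.png",p[...,::-1])
    return cloud(i,d,R@T[:3,3]+np.array(s["ee_pos"]),R@T[:3,:3]),d,s
E
cat > c.py <<'E'
from station import *
from h import *
for y in (31.35,-148.65):
    a=solver.inverse_kinematics(np.array([.4334,-.3496,.09]),rot(y)); b=solver.inverse_kinematics(np.array([.569,.283,.26]),rot(y+46.5)); c=solver.inverse_kinematics(np.array([.569,.283,.26]),rot(y-133.5))
    print(y,*[None if q is None else np.round(q,2) for q in (a,b,c)])
env.reach(np.array([.4334,-.3496,.22]),rot(31.35))
P,d,s=wrist("w1"); print(s["t"])
ok=d>0; n=ok&(np.hypot(P[...,0]-.46,P[...,1]+.334)<.1)
for lo_,hi_ in ((.108,.125),(.02,.105)):
    p=P[n&(P[...,2]>lo_)&(P[...,2]<hi_)]
    c0,a,lo,hi=line(p[:,:2]); print(len(p),np.degrees(np.arctan2(a[1],a[0])),"mid",c0+a*(lo+hi)/2,"c",c0,"len",hi-lo,"z",np.median(p[:,2]),c0+a*lo,c0+a*hi)
for nme in("transformer","end_hole"): print(nme,[(np.round(r["at"],4).tolist(),round(r["score"],2)) for r in tip_of("wrist",nme)])
E
python3 c.py
```

```text
31.35 [ 0.75  0.48 -0.16  1.92  0.11  0.75 -0.5 ] [ 0.14  0.61 -0.97  1.55  0.52  1.26 -1.12] [ 0.28  0.81 -1.32  1.54  0.79  1.42  1.83]
-148.65 [ 1.5   0.99 -1.33  1.87  1.06  1.21  1.91] [ 0.28  0.81 -1.32  1.54  0.79  1.42  1.83] [ 0.14  0.61 -0.97  1.55  0.52  1.26 -1.12]
2.25
1829 -148.52260162935625 mid [ 0.45910967 -0.33111562] c [ 0.4647258  -0.32767709] len 0.16021065484921032 z 0.11577499920739254 [ 0.52742719 -0.28928764] [ 0.39079214 -0.37294359]
1616 -58.099539002744926 mid [ 0.4178682  -0.35593393] c [ 0.41803814 -0.35620694] len 0.05949001330411565 z 0.05039008181305615 [ 0.40214959 -0.33068139] [ 0.4335868  -0.38118647]
transformer []
end_hole [([0.4858, -0.318, 0.0592], 0.67)]
```

View pics/w1.png

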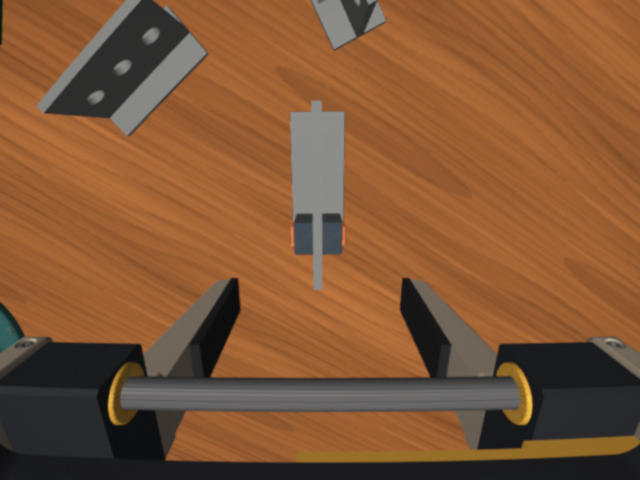

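The fingers straddle the panel at (317,270), and the transformer sits at (318,235) with its two coils. I'll grasp there, lift, and carry it to a point in front of the peg.

```bash
cat > d.py <<'E'
from station import *
from h import *
R=rot(31.4)
g=np.array([.4336,-.3486,.086])
env.movel(g,frame=R,rate=.12); effector.grasp(squeeze=40)
s=env.sense(); print("w",s["gripper_width"],s["grasp_force"],s["ee_pos"])
env.movel(g+[0,0,.21],rate=.12)
s=env.sense(); print(s["t"],"w",s["gripper_width"],s["wrist_force"],s["moment"])
R=rot(77.8)
env.reach(np.array([.45,.20,.296]),R)
u=np.array([.977,-.213,0]); mid=np.array([.569,.283,.191])
pre=mid-u*.10+[0,0,.007+.024]
env.movel(pre,frame=R,rate=.12)
P,d,s=wrist("w2"); np.save("w2.npy",P)
p,_=viewer.read_camera("side"); cv2.imwrite("pics/s2.png",p[60:300,160:480,::-1].repeat(2,0).repeat(2,1))
Ps=cloud(viewer.camera_info("side"),_); np.save("s2.npy",Ps)
p,_=viewer.read_camera("top"); np.save("t2.npy",cloud(viewer.camera_info("top"),_))
print(s["t"],s["ee_pos"],s["gripper_width"],s["wrist_force"])
for c in ("wrist","side","top"):
    for n in ("peg_mid","end_hole","transformer","bracket_mid"): print(c,n,[(np.round(r["at"],4).tolist(),round(r["score"],2)) for r in tip_of(c,n)])
E
python3 d.py
```

```text
w 0.007915749073999601 40.00133545137942 [ 0.43350473 -0.34849552  0.08590121]
6.8 w 0.007268264310168232 [ 0.87362474 -0.02096734 -5.49837882] [-0.02508285 -0.02147833  0.01832784]
10.0167 [0.47159434 0.30374675 0.22233832] 0.007904608069979701 [ 0.43304068 -0.47002801 -4.32499683]
wrist peg_mid [([0.5737, 0.2881, 0.1914], 0.63)]
wrist end_hole [([0.4805, 0.3598, 0.1949], 0.89)]
wrist transformer [([0.4673, 0.2836, 0.1657], 0.97)]
wrist bracket_mid [([0.4785, 0.3346, 0.189], 0.7)]
side peg_mid [([0.5694, 0.286, 0.1894], 0.87)]
side end_hole [([0.4834, 0.3632, 0.1982], 0.87)]
side transformer [([0.4676, 0.2839, 0.1638], 0.8)]
side bracket_mid [([0.4774, 0.3301, 0.193], 0.77)]
top peg_mid [([0.5661, 0.2866, 0.192], 0.81)]
top end_hole [([0.4856, 0.3638, 0.1972], 0.97)]
top transformer [([0.4677, 0.2853, 0.1642], 0.88)]
top bracket_mid [([0.4843, 0.3313, 0.1953], 0.71)]
```

View pics/w2.png

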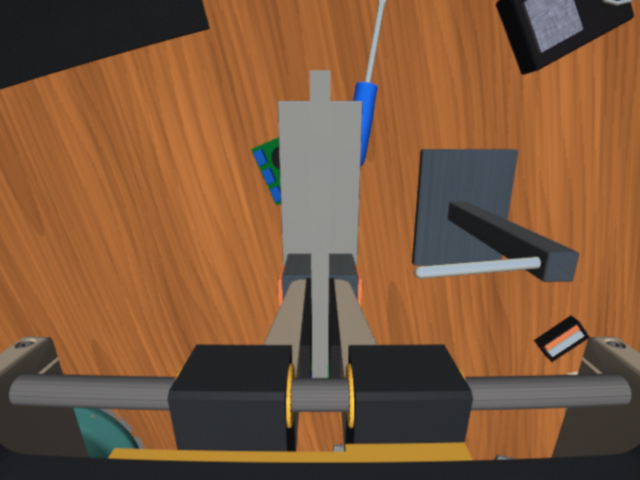

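View pics/s2.png

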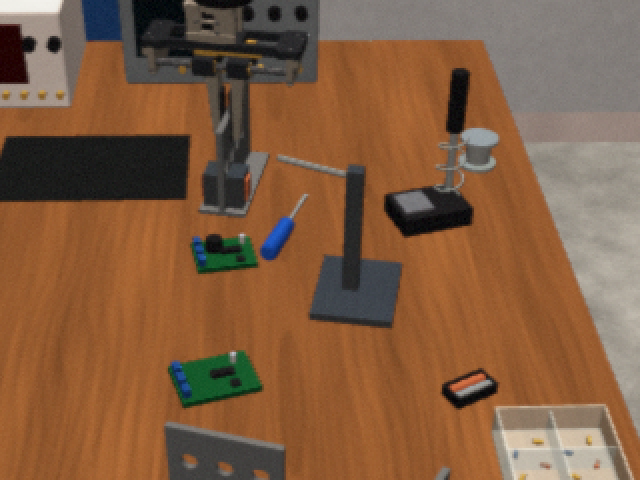

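```bash
cat > e.py <<'E'
from h import *
u=np.array([.977,-.213]);v=np.array([.213,.977]);mid=np.array([.569,.283])
for f in ("w2","s2","t2"):
    P=np.load(f+".npy"); x=(P[...,:2]-mid)@u; y=(P[...,:2]-mid)@v; z=P[...,2]
    m=(x>-.045)&(x<.045)&(abs(y)<.02)&(z>.17)&(z<.215)
    if m.sum()>10:
        k=np.polyfit(x[m],y[m],1); kz=np.polyfit(x[m],z[m],1); print(f,m.sum(),"peg lateral at 0",np.round(k,4),"z",np.round(kz,4),"xmin",x[m].min())
    b=(abs(x+.10)<.02)&(abs(y-.03)<.1)&(z>.236)&(z<.26)
    if b.sum()>10: print("   topedge y ends",np.round(np.percentile(y[b],[0,1,99,100]),4),"z",np.median(z[b]),"x slope",np.polyfit(y[b],x[b],1),b.sum())
    b=(abs(x+.10)<.03)&(abs(y-.03)<.1)&(z>.20)&(z<.245); print("   panel y ends", np.round(np.percentile(y[b],[0,1,99,100]),4) if b.sum() else None)
E
python3 e.py
```

```text
w2 1429 peg lateral at 0 [0.0088 0.0047] z [-0.1714  0.1933] xmin -0.03944650071855145
   topedge y ends [-0.0323 -0.0293  0.1094  0.1107] z 0.252132872954693 x slope [-0.00076629 -0.09988453] 6947
   panel y ends [0.009  0.0092 0.0111 0.0115]
s2 103 peg lateral at 0 [0.0333 0.0002] z [-0.185   0.1917] xmin -0.037643549124747766
   topedge y ends [-0.0557 -0.0531  0.1061  0.1101] z 0.24899200258047016 x slope [ 0.01646359 -0.09665727] 190
   panel y ends [-0.0557 -0.0544  0.1076  0.1101]
t2 168 peg lateral at 0 [ 0.0085 -0.0003] z [-0.1685  0.194 ] xmin -0.03939835075959747
   topedge y ends [-0.0541 -0.0529 -0.0044  0.0086] z 0.25221724740616597 x slope [ 0.00612215 -0.09957338] 180
   panel y ends [-0.0541 -0.0539 -0.0121 -0.0117]
```

The wrist and side views show the bracket clear in front of the peg. In the wrist view the peg tip is at (420,272) and the panel at (320,230). All three cameras put the hole about 3.5 mm off the peg axis sideways, so I'll correct for that, thread the hole on and lower it onto the peg.

```bash
cat > f.py <<'E'
from station import *
from h import *
u=np.array([.977,-.213,0]); v=np.array([.213,.977,0]); mid=np.array([.569,.283,.191])+v*.0035+[0,0,.024]
f0=np.array(env.sense()["wrist_force"])
def st(n):
    s=env.sense(); f=np.array(s["wrist_force"])-f0; print(n,round(s["t"],2),"df",np.round(f,2),"p",np.round(s["ee_pos"],4),round(s["gripper_width"],4)); return f
env.movel(mid-u*.06+[0,0,.0095],rate=.06); st("pre")
for x in (-.045,-.03,-.015,0.):
    env.movel(mid+u*x+[0,0,-.176*x],rate=.05); f=st(x)
    if np.linalg.norm(f)>8: print("STOP"); break
p,_=viewer.read_camera("side"); cv2.imwrite("pics/s3.png",p[60:240,200:440,::-1].repeat(3,0).repeat(3,1))
p,_=viewer.read_camera("wrist"); cv2.imwrite("pics/w3.png",p[...,::-1])
E
python3 f.py
```

```text
pre 11.58 df [-0.47 -0.38 -1.6 ] p [0.5107 0.2994 0.2244] 0.0079
-0.045 12.03 df [-1.39 -0.98 -1.23] p [0.526  0.2958 0.2227] 0.0071
-0.03 12.49 df [-0.59 -0.13 -1.76] p [0.5405 0.2926 0.22  ] 0.0078
-0.015 12.95 df [-1.38 -0.03 -1.54] p [0.5552 0.2895 0.2174] 0.0081
0.0 13.41 df [-1.33 -1.32 -2.11] p [0.5699 0.2862 0.2148] 0.0079
```

View pics/s3.png

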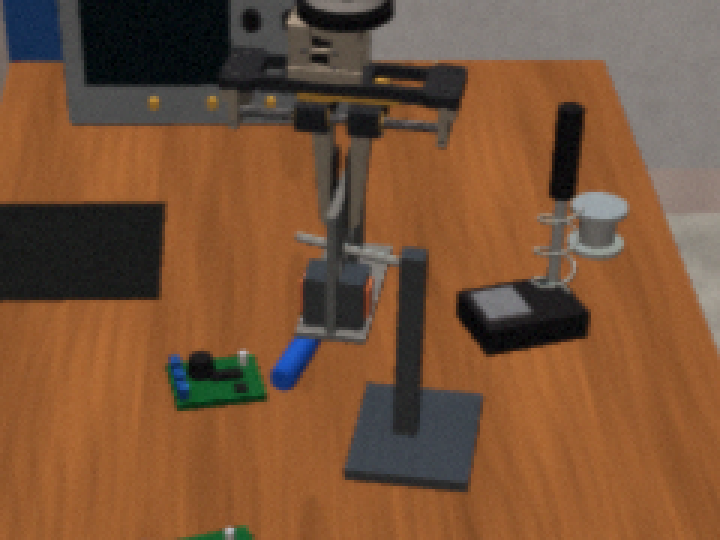

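View pics/w3.png

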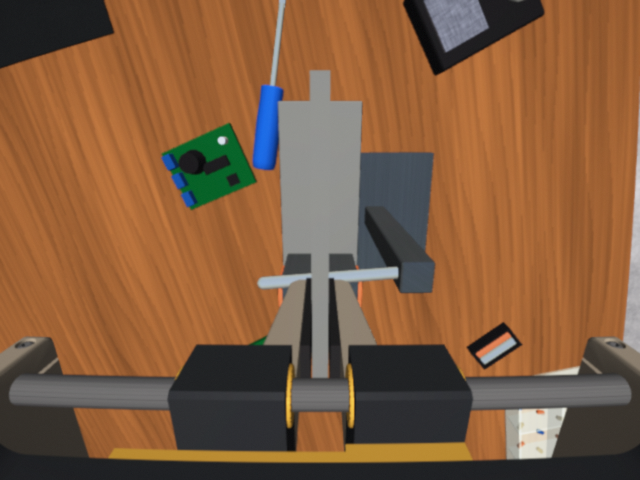

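The peg shows on both sides of the panel, at (265,282) and (395,272) in the wrist view. It crosses at the transformer's inner edge, so it is through the +30 hole, and contact forces are small. Now I lower, release and back off.

```bash
cat > g.py <<'E'
from station import *
from h import *
p=np.array(env.sense()["ee_pos"]); env.pause(.2)
fz=lambda: np.mean([(env.pause(.03),env.sense()["wrist_force"][2])[1] for _ in range(4)])
f0=fz()
for i in range(1,14):
    env.movel(p-[0,0,.001*i],rate=.02); f=fz(); print(i,round(f-f0,2),end="; ")
    if f-f0>3.5: break
effector.release(); s=env.sense(); print("\nrel",s["t"],s["gripper_width"],s["wrist_force"])
e=np.array(s["ee_pos"]); env.movel(e+[0,0,.15],rate=.1)
env.pause(1.)
def look():
    q,d=viewer.read_camera("side"); P=cloud(viewer.camera_info("side"),d)
    m=(np.hypot(P[...,0]-.58,P[...,1]-.31)<.13)&(P[...,2]>.11)&(P[...,2]<.26)
    return q,[(n,np.round(tip_of("side",n)[0]["at"],4).tolist()) for n in ("transformer","end_hole","bracket_mid") if tip_of("side",n)]
q,r=look(); print(r); env.pause(1.); q,r=look(); print(r)
cv2.imwrite("pics/s4.png",q[60:240,200:440,::-1].repeat(3,0).repeat(3,1))
w,_=viewer.read_camera("wrist"); cv2.imwrite("pics/w4.png",w[...,::-1]); print(env.sense()["t"],env.sense()["wrist_force"])
E
python3 g.py
```

```text
1 -0.33; 2 0.03; 3 -0.03; 4 0.19; 5 -0.04; 6 1.43; 7 8.31; 
rel 17.8083 0.09193988424635154 [-0.49329144 -0.69683311 -0.19647576]
[('transformer', [0.5645, 0.2638, 0.1532]), ('end_hole', [0.5826, 0.3444, 0.1817]), ('bracket_mid', [0.5756, 0.3133, 0.1797])]
[('transformer', [0.5608, 0.2646, 0.1525]), ('end_hole', [0.5808, 0.343, 0.1793])]
22.1583 [-0.0676925  -0.49505741  0.67938354]
```

View pics/s4.png

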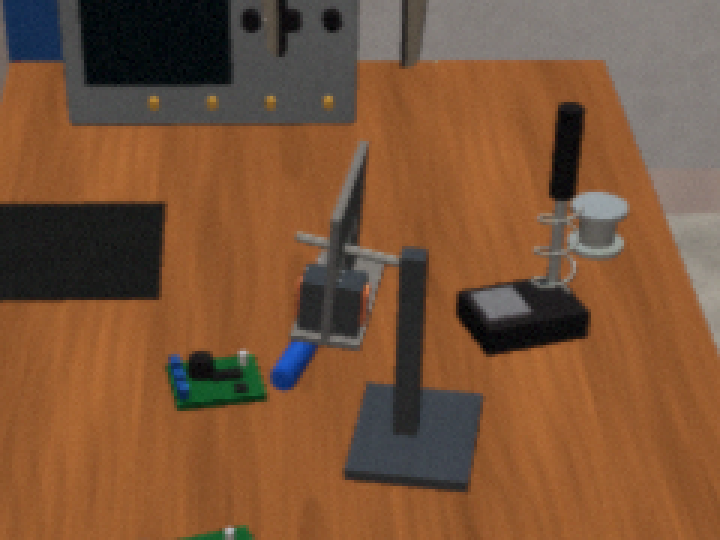

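View pics/w4.png

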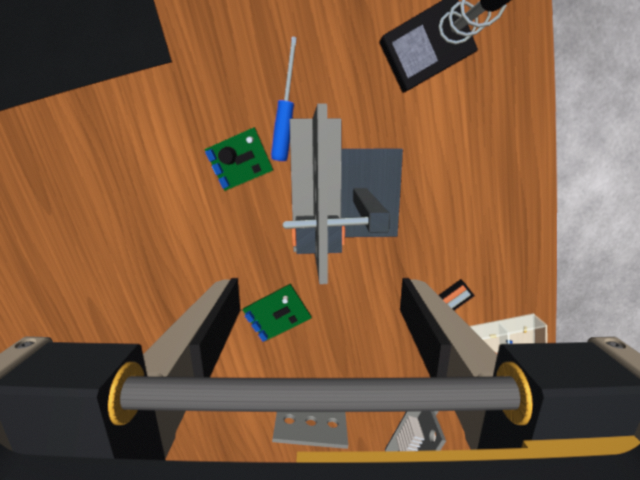

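The bracket hangs on the peg at (345,245) and the gripper is clear of it. I'll check that it is still and level, then hand in.

```bash
cat > i.py <<'E'
from station import *
from h import *
u=np.array([.977,-.213]);v=np.array([.213,.977]);mid=np.array([.569,.2865])
def m():
    P,d,s=wrist("tmp"); x=(P[...,:2]-mid)@u; y=(P[...,:2]-mid)@v; z=P[...,2]
    b=(abs(x)<.035)&(y>-.075)&(y<.13)&(z>.225)&(z<.27); k=np.polyfit(y[b],z[b],1)
    print(s["t"],"level deg",np.degrees(np.arctan(k[0])),"z0",k[1],"x mean",x[b].mean(),"yaw",np.degrees(np.polyfit(y[b],x[b],1)[0]),b.sum())
    return np.array([np.degrees(np.arctan(k[0])),x[b].mean()*1e3])
A=[]
for _ in range(4): A.append(m()); env.pause(.6)
A=np.array(A); print(np.ptp(A,0))
if np.ptp(A,0)[0]<.6 and np.ptp(A,0)[1]<1.5 and abs(A[:,0]).max()<5: print(workorder.finish_job())
E
python3 i.py
```

```text
22.1583 level deg -2.6913993289333438 z0 0.23791252729150497 x mean 0.0020659974004168654 yaw -0.5292084906304839 1720
22.8083 level deg -2.6750977668084865 z0 0.237931977233013 x mean 0.002112717111215837 yaw -0.5149051032915752 1726
23.4583 level deg -2.7397474194079217 z0 0.23795046617187898 x mean 0.002098877634600646 yaw -0.5211344894795806 1722
24.1083 level deg -2.69837901981294 z0 0.2379216683823775 x mean 0.002073913882672221 yaw -0.5257246903100516 1725
[0.06464965 0.04671971]
the job is handed in; nothing more can be done
None
```

The bracket hangs at rest on the peg by its +30 mm hole, about 2.7° off level along its length. The gripper is open and clear, and the job was handed in at about 25 s of the 48 s allowed.

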